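# Raise and hold the parcel scanner's telescopic post

## Robot

A 6-joint arm with a two-finger parallel gripper is mounted at the origin on the work surface. World frame = base frame: x ahead of the robot, y to its left, z up, the work surface at z = 0. Lengths are in m, angles in rad, forces in N, time in s.
With the tool pointing down it reaches from about 0.35 to 0.975 m from the base axis. Payload 4.9 kg.
Tool frame: the origin (TCP) lies at the very end of the fingers, on their centre line; the grasp point (between the pads) lies 19 mm behind it; z points along the fingers, y is the line along which they close (so a half turn about z gives the same grasp; the last joint's range is limited). The gripper opens to 85 mm and grips with 20 to 120 N. Pads are 22 mm wide; open, the fingers measure 114 mm over their backs; the gripper's body (76 mm by 85 mm) begins 54 mm behind the grasp point. The pads swing forward as they close: fully open they stand 13 mm farther back than shut.
Start: joints at [-1.354, 0.053, 1.613, -0, 1.476, -0.119], TCP at [0.206, -0.59, 0.231] pointing down, gripper open.
Joint ranges: [-3.01, 3.01], [-1.01, 2.22], [0.06, 2.58], [-1.02, 4.17], [0.09, 2.62], [-3.14, 3.14]. Speed limits (rad/s): [2.57, 2.57, 3.14, 3.14, 3.14, 3.14].

## Interface

Orientations are given as a rotation vector (axis times angle).
In Python, from station import * gives the robot as it stands.
- The arm moves only by the shell command python3 -m crank 'ROWS' [OPENING] [FORCE]. ROWS is JSON, a list of rows, each an object with "offset": the shift along the tool's x, y, z in m, a list of three; "twist": the turn, a rotation vector about the tool's x, y, z in degrees, a list of three. In form: [{"offset": [x, y, z], "twist": [rx, ry, rz]}, ...]. A call has 1 to 20 rows; each row is the pose to reach, as a shift and turn from the pose commanded when the call began, along the tool's axes at that moment; what a row does not reach only later rows make up. A row lasts 1/8 s, in which the tool goes at most 62.5 mm and 10.7 degrees, less where a joint would pass 70% of its speed; a pose out of reach is approached as far as the arm can. A call with a gripper value outside its range is refused whole. OPENING is the opening, from 0 (shut) to 1 (fully open), set as the call begins (- or left out, the last holds). The fingers move at their own pace and stop on an object; FORCE is the grip in N (left out, the last holds). Time passes only in rows, so rows that repeat a pose let the fingers close. It gives the time, the measured TCP pose, the force, the opening and the grip force at its end, in the units of the state.
- get_obs(): the state, without advancing time (a new reading comes with each control period).
- get_image(name): name is "scene" or "top" or "wrist"; returns the picture (420x560x3 uint8, red, green, blue); there is no depth.
- get_calibration(name): a dict with "intrinsics" (3x3 intrinsics, pixels), "world_from_camera" (4x4, takes a point from camera to world coordinates); the wrist camera has in their place "tool_from_camera" (4x4, takes a point from camera to tool coordinates, whose origin is the TCP and whose axes are the flange's). Camera axes: x right, y up, looking along -z (the intrinsics and any distortion apply to the point x, -y, -z); pixel columns grow to the right and rows downward; lengths in m; the calibration is good to about 2 mm. A picture is of the moment at which its call begins: read the wrist's pose just before it. get_calibration takes no time and is no camera call.
- finish_job(): hands the job in; it is judged then, once.
Trained networks look in the newest picture that a camera, given by its name, has taken for a name from the list of things; names that differ only in an ending like _2 or _b are one class to them, and where a whole thing is asked for, a point or a joint stands for the part that bears it (a point fixed in the world has none). Each returns a list of dicts, best first, with "confidence" (0 to 1); they miss things now and then, are a little off and sometimes report something else, mostly with a low value. They report only what shows in the picture. A call takes as long as a camera call.
- cut_out(query, camera): "region" (420x560 bool, what is visible of it) and "rect" ([centre column, centre row, width, height] in pixels, round what is visible of it).
The state is a dict: "t": time; "q": joint angles; "dq": joint speeds; "effort": joint torques, N m; "tool_pos": TCP position; "tool_rot": TCP orientation; "contact_force": force on the tool from outside, world axes, zero at the start; "wrist_torque": the same for the moment, N m; "opening": finger opening in m; "grip_force": force on a finger pad.
Only numpy, scipy, OpenCV 4.12 (cv2) and the standard library are available. Lean on these libraries where they do the work, as an engineer would, in place of code of your own. Each camera call takes 0.05 s, during which the arm holds its last target. There are 200 camera calls.

## Task

Squeeze the black release paddle on the grip block of the post that carries the box-shaped parcel scanner, and with it squeezed pull the scanner straight up past the first stop to the second stop, where both sections of the post are fully drawn out. It sinks back when let go, so finish while still squeezing the paddle and holding it steady at full height. Grip gently, with about 20 to 40 N, since the plastic grip block cracks if squeezed hard; do not touch the matching post that carries the round lamp, and leave the other things on the desk where they are.

Things in the scene. Friction and masses are not known exactly. Their poses are not given: they have to be found in the camera images.
- scan: Foot of the scanner's telescopic post, bolted to the desk: grey plate 110 x 100 x 12 mm with a 34 mm square aluminium tube to 115 mm above the desk. Origin: centre of the plate's underside, z up along the post; x points from the post towards the side where the scanner hangs. Which of the two places it stands in, and its yaw, vary.
- scan_grip (a point): Grip block of the scanner's post: grey plastic, 30 mm along x, 34 along y, 55 tall. Point: on the post's axis at the height to grip, 157.5 mm above the desk when down, 25.5 mm under the block's top; axes as scan. Grip from above, fingers closing along y: one on the paddle, one on the plain -y face. Block and paddle measure 42 mm along y, 36 with the paddle in. Moving weight 0.35 to 0.8 kg.
- scan_press (a point): Centre of the outer face of the black release paddle, a plate 24 mm along x and 40 mm tall that stands 8 mm proud of the grip block's +y face, at the height of scan_grip; axes as scan. It is pushed towards -y.
- scan_box (a point): Centre of the scanner, a white box 55 x 64 x 40 mm (x, y, z) on a short neck at the block's +x side. Its near face is 42 mm from the post's axis and its top is about level with scan_grip.
- scan_paddle (a joint): Travel of the release paddle into the block, towards -y: 0 out, 0.006 m fully in (spring, about 4 N to start and 9 N fully in). The post is locked down until the paddle is in by more than 4 mm, and a light grip holds it in.
- scan_upper (a joint): Extension of the thin upper section out of the lower one: 0 down, 0.060 m at its end. It moves first; reaching its end is the first stop.
- scan_lower (a joint): Extension of the thicker lower section out of the fixed tube: 0 down, 0.060 m at its end. It is stiffer and follows once the upper section is at its end; its own end is the second stop, when the grip block is 120 mm above where it started. Pull 4 to 8 N up to the first stop, then 8 to 12 N, then a rigid end. Let go, it sinks at once to about 23 mm.
- lamp: Foot of the second post, same size and make and same axes, which carries a round lamp shade (88 mm across) in place of the scanner. Not to be touched.
- lamp_paddle (a joint): Travel of the lamp post's own release paddle, 0 out, 0.006 m in.
- tape_roll: bystander: cardboard-coloured roll of tape, 84 mm across, 48 mm tall, origin under its centre
- dispenser: bystander: tape dispenser 150 x 55 x 86 mm, origin under its centre
- small_carton: bystander: sealed carton 100 x 140 x 60 mm, origin under its centre
- marker: bystander: black marker pen, 16 mm thick, about 130 mm long
- stapler: bystander: stapler 130 x 34 x 43 mm
- cutter: bystander: closed box cutter 140 x 26 x 20 mm
- mug: bystander: white mug 76 mm across, 90 mm tall

How it is judged:
On the way, in this order (a step that is already met when the one before it is completed fails the run):
1. the release paddle is squeezed in by more than 4.5 mm while the post is still down (value of joint scan_paddle above 0.0045 m and value of joint each of scan_upper, scan_lower below 0.01 m), for 0.1 s.
2. the upper section is drawn out to the first stop (value of joint scan_upper above 0.054 m).
3. both sections are drawn out to the second stop with the paddle squeezed (value of joint scan_upper above 0.056 m and value of joint scan_lower above 0.055 m and value of joint scan_paddle above 0.004 m), for 0.3 s.
At the end, for the whole second after the job is handed in: The upper section is out by more than 56 mm and the lower by more than 55 mm (of 60 each), the paddle is still in by more than 4 mm, the fingers are gripping the scanner's grip block or paddle, and the scanner is still (below 20 mm/s), through the last second (all of step 3 and contact force between the fingers and scan_upper above 5 N and linear speed of scan_upper below 0.02 m/s); the arm keeps its last pose, push and grip.
It fails at once if the grip block is squeezed too hard (contact force between the fingers and scan_upper above 160 N).
It fails at once if the lamp's post is touched (value of joint lamp_paddle above 0.003 m or contact force between any of the fingers, the arm and lamp above 2 N).
It fails at once if something else on the desk is moved by more than 30 mm (distance of any of tape_roll, dispenser, small_carton, marker, stapler, cutter, mug from where it was at the start of the episode above 0.03 m).
It also fails if it takes over 32 s, if anything falls off the work surface, if the arm or the gripper's body presses on something with over 40 N, if the wrist force passes 120 N, or if a joint passes its speed limit or range.

## Working session

There is one attempt and no reset: what is moved stays moved. The work goes in short steps, Python scripts to look and compute and a shell command to move; the robot and the scene stay as the last step left them, time stands still between calls to the robot, and variables do not carry over. Pictures are saved under pics/ and viewed, at most 10 in all, crops included, and the job is handed in when it is done.

```bash
mkdir -p pics; python3 - <<'E'
from station import *
import cv2,numpy as np
o=get_obs();print({k:np.round(v,3).tolist() for k,v in o.items()})
for c in("scene","top"):
    im=get_image(c);cv2.imwrite(f"pics/{c}0.png",im[:,:,::-1])
    for q in("scan","scan_box","scan_press","lamp"):
        print(c,q,[(round(d["confidence"],2),np.round(d["rect"]).tolist()) for d in cut_out(q,c)][:3])
    k=get_calibration(c);print({a:np.round(b,3).tolist() for a,b in k.items()})
print({a:np.round(b,3).tolist() for a,b in get_calibration("wrist").items()})
E
```

```text
{'t': 0.0, 'q': [-1.354, 0.053, 1.614, 0.0, 1.476, -0.119], 'dq': [-0.001, -0.0, -0.0, 0.001, 0.001, 0.0], 'effort': [0.0, -39.368, -37.018, 0.0, 0.007, 0.0], 'tool_pos': [0.206, -0.589, 0.23], 'tool_rot': [-3.095, -0.525, 0.0], 'contact_force': [-0.393, 0.679, 0.309], 'wrist_torque': [0.041, 0.013, 0.012], 'grip_force': 0.0, 'opening': 0.085}
scene scan [(0.18, [350.0, 230.0, 46.0, 59.0])]
scene scan_box [(0.74, [350.0, 230.0, 41.0, 56.0]), (0.35, [404.0, 199.0, 38.0, 42.0])]
scene scan_press [(0.66, [270.0, 280.0, 36.0, 55.0])]
scene lamp [(0.79, [184.0, 262.0, 50.0, 70.0]), (0.32, [349.0, 229.0, 47.0, 58.0])]
{'intrinsics': [[428.863, 0.0, 282.954], [0.0, 428.863, 204.181], [0.0, 0.0, 1.0]], 'world_from_camera': [[0.299, -0.755, 0.584, 1.155], [0.954, 0.233, -0.187, -0.116], [0.005, 0.613, 0.79, 0.953], [0.0, 0.0, 0.0, 1.0]]}
top scan [(0.64, [237.0, 183.0, 50.0, 75.0])]
top scan_box [(0.56, [231.0, 172.0, 32.0, 44.0])]
top scan_press [(0.46, [227.0, 189.0, 4.0, 8.0])]
top lamp [(0.91, [382.0, 192.0, 45.0, 81.0]), (0.46, [226.0, 170.0, 26.0, 49.0])]
{'intrinsics': [[513.344, 0.0, 284.424], [0.0, 513.344, 208.858], [0.0, 0.0, 1.0]], 'world_from_camera': [[-0.018, 0.983, -0.183, 0.341], [-1.0, -0.015, 0.016, 0.084], [0.013, 0.184, 0.983, 1.378], [0.0, 0.0, 0.0, 1.0]]}
{'intrinsics': [[351.844, 0.0, 274.329], [0.0, 351.844, 211.588], [0.0, 0.0, 1.0]], 'tool_from_camera': [[-0.001, 0.963, 0.27, 0.068], [1.0, 0.0, 0.001, 0.0], [0.001, 0.27, -0.963, -0.143], [0.0, 0.0, 0.0, 1.0]]}
```

```bash
python3 - <<'E'
import cv2
t=cv2.imread("pics/top0.png")
cv2.imwrite("pics/topc.png",cv2.resize(t[110:270,170:440],None,fx=2.9,fy=2.9,interpolation=cv2.INTER_CUBIC))
E
```

```text
(no output)
```

View pics/scene0.png

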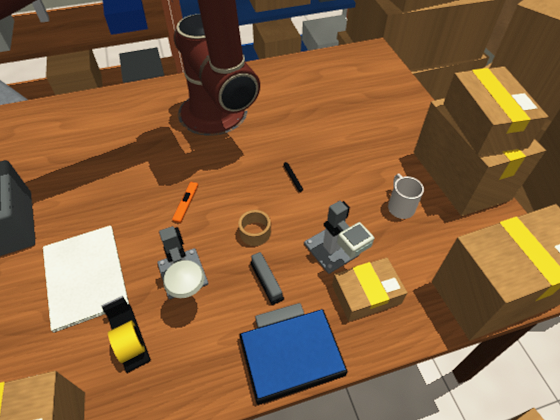

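View pics/topc.png

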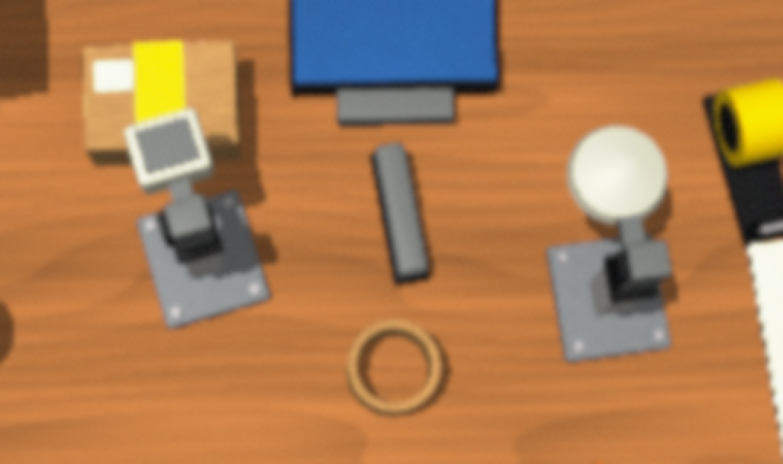

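The top view shows the scanner post at left, with plate corners at crop (140,225), (238,193), (270,297), (170,327), the box at (168,148) and the block top at about (190,212). The lamp post is at right, well clear.

```bash
cat > h.py <<'E'
import numpy as np
from station import *
from scipy.spatial.transform import Rotation as R
def ray(cal,uv,z,T=None):
    K=cal["intrinsics"];T=cal["world_from_camera"] if T is None else T
    d=np.linalg.inv(K)@[uv[0],uv[1],1];d=T[:3,:3]@[d[0],-d[1],-d[2]]
    o=T[:3,3];return o+d*(z-o[2])/d[2]
def proj(cal,p,T=None):
    T=cal["world_from_camera"] if T is None else T
    c=T[:3,:3].T@(np.array(p)-T[:3,3]);u=cal["intrinsics"]@[c[0],-c[1],-c[2]];return u[:2]/u[2]
def wristT(o):
    T=np.eye(4);T[:3,:3]=R.from_rotvec(o["tool_rot"]).as_matrix();T[:3,3]=o["tool_pos"]
    return T@get_calibration("wrist")["tool_from_camera"]
E
python3 - <<'E'
from h import *
c=get_calibration("top");f=lambda p:(p[0]/2.9+170,p[1]/2.9+110)
P=np.array([ray(c,f(p),.012) for p in[(140,225),(238,193),(270,297),(170,327)]]);m=P.mean(0)
print(P.round(3),m.round(4),[np.linalg.norm(P[i]-P[i-1]).round(3) for i in range(4)])
e=P[0]-P[3]+P[1]-P[2];print("yaw",np.degrees(np.arctan2(e[1],e[0])))
b=ray(c,f((168,148)),.1575);g=ray(c,f((190,212)),.183);print("box",b,"block",g)
d=b-m;print("yaw2",np.degrees(np.arctan2(d[1],d[0])),np.linalg.norm(d[:2]))
o=get_obs();print(R.from_rotvec(o["tool_rot"]).as_matrix().round(3))
E
```

```text
[[0.657 0.241 0.012]
 [0.687 0.149 0.012]
 [0.587 0.12  0.012]
 [0.56  0.213 0.012]] [0.6228 0.1804 0.012 ] [np.float64(0.101), np.float64(0.097), np.float64(0.104), np.float64(0.097)]
yaw 16.21013765012234
box [0.69027486 0.20088413 0.1575    ] block [0.62814429 0.18024444 0.183     ]
yaw2 16.856616849630186 0.07051573399543033
[[ 0.944  0.33  -0.   ]
 [ 0.33  -0.944 -0.   ]
 [-0.     0.    -1.   ]]
```

```bash
python3 -m crank '[{"offset":[0.03,-0.025,-0.06],"twist":[0,0,0]},{"offset":[0.07,-0.065,-0.07],"twist":[0,0,0]},{"offset":[0.11,-0.1,-0.07],"twist":[0,0,0]},{"offset":[0.15,-0.136,-0.07],"twist":[0,0,0]},{"offset":[0.19,-0.172,-0.07],"twist":[0,0,0]},{"offset":[0.23,-0.209,-0.07],"twist":[0,0,0]},{"offset":[0.27,-0.245,-0.07],"twist":[0,0,1]},{"offset":[0.31,-0.281,-0.07],"twist":[0,0,1]},{"offset":[0.35,-0.318,-0.07],"twist":[0,0,2]},{"offset":[0.39,-0.354,-0.07],"twist":[0,0,2]},{"offset":[0.43,-0.39,-0.07],"twist":[0,0,2.8]},{"offset":[0.47,-0.426,-0.07],"twist":[0,0,2.8]},{"offset":[0.51,-0.463,-0.07],"twist":[0,0,2.8]},{"offset":[0.55,-0.5,-0.07],"twist":[0,0,2.8]},{"offset":[0.585,-0.531,-0.07],"twist":[0,0,2.8]},{"offset":[0.615,-0.559,-0.07],"twist":[0,0,2.8]},{"offset":[0.635,-0.577,-0.07],"twist":[0,0,2.8]},{"offset":[0.645,-0.586,-0.07],"twist":[0,0,2.8]},{"offset":[0.649,-0.589,-0.07],"twist":[0,0,2.8]},{"offset":[0.649,-0.589,-0.07],"twist":[0,0,2.8]}]' 1 20
python3 - <<'E'
from h import *
import cv2
o=get_obs();T=wristT(o);im=get_image("wrist");c=get_calibration("wrist")
print(o["tool_pos"].round(4) if hasattr(o["tool_pos"],'round') else o["tool_pos"],R.from_rotvec(o["tool_rot"]).as_matrix().round(3))
a=np.radians(16.5);X=np.array([np.cos(a),np.sin(a),0]);Y=np.array([-X[1],X[0],0]);C=np.array([.624,.181,0])
big=cv2.resize(im[:,:,::-1],None,fx=1.4,fy=1.4,interpolation=cv2.INTER_CUBIC)
for (x,y,z) in [(-.015,-.017,.183),(-.015,.017,.183),(.015,-.017,.183),(.015,.017,.183),(-.012,.025,.1775),(.012,.025,.1775),(-.055,.05,.012),(-.055,-.05,.012),(.055,.05,.012),(.055,-.05,.012),(.042,.032,.1575),(.042,-.032,.1575),(.097,.032,.1575),(.097,-.032,.1575)]:
    p=proj(c,C+X*x+Y*y+[0,0,z],T);cv2.circle(big,tuple(int(v*1.4) for v in p),3,(0,0,255),1)
cv2.imwrite("pics/w1.png",big)
E
```

```text
t: 3.0
tool_pos: [0.6245, 0.1793, 0.3014]
tool_rot: [3.109, 0.448, -0.0]
contact_force: [-0.3, 0.4, 0.2]
opening: 0.0854
grip_force: 0.0
[0.6245 0.1793 0.3014] [[ 0.959  0.283 -0.   ]
 [ 0.283 -0.959 -0.   ]
 [-0.     0.    -1.   ]]
```

View pics/w1.png

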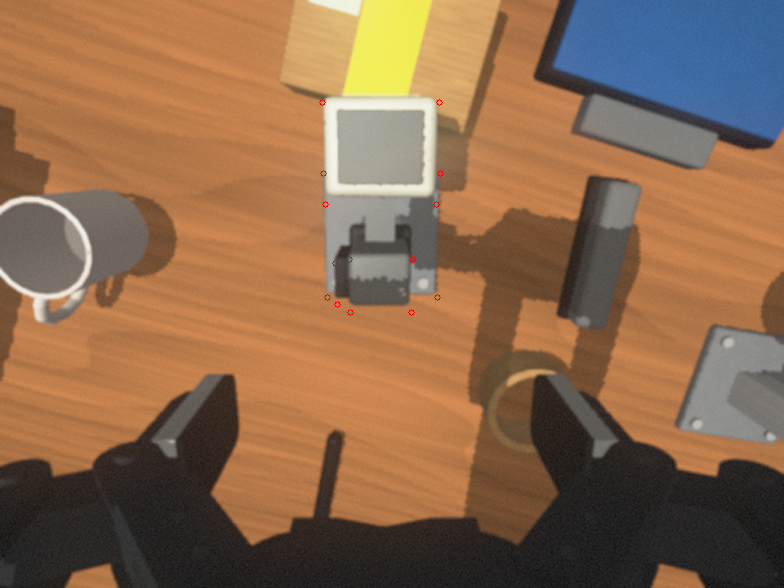

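The overlay matches. The block top shows at (379,278) and the black paddle on the left at (342,270), so it faces +y. The post is about 3 mm further along x than I estimated. I'll go down now.

```bash
python3 -m crank '[{"offset":[0.0025,-0.003,0.02],"twist":[0,0,0]},{"offset":[0.0025,-0.003,0.05],"twist":[0,0,0]},{"offset":[0.0025,-0.003,0.08],"twist":[0,0,0]},{"offset":[0.0025,-0.003,0.11],"twist":[0,0,0]},{"offset":[0.0025,-0.003,0.135],"twist":[0,0,0]},{"offset":[0.0025,-0.003,0.155],"twist":[0,0,0]},{"offset":[0.0025,-0.003,0.167],"twist":[0,0,0]},{"offset":[0.0025,-0.003,0.167],"twist":[0,0,0]},{"offset":[0.0025,-0.003,0.167],"twist":[0,0,0]}]' 1 20
python3 - <<'E'
from h import *
import cv2
cv2.imwrite("pics/w2.png",get_image("wrist")[:,:,::-1]);s=get_image("scene")[170:310,230:430,::-1]
cv2.imwrite("pics/s2.png",cv2.resize(s,None,fx=4,fy=4,interpolation=cv2.INTER_CUBIC))
E
```

```text
t: 4.18
tool_pos: [0.6269, 0.1836, 0.1356]
tool_rot: [-3.109, -0.449, -0.003]
contact_force: [-0.6, 0.4, -0.5]
opening: 0.0852
grip_force: 0.0
```

View pics/w2.png

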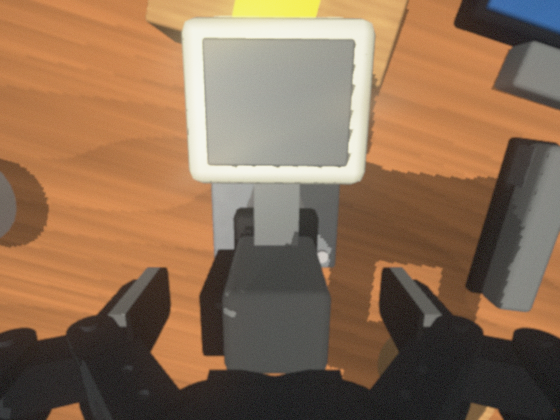

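View pics/s2.png

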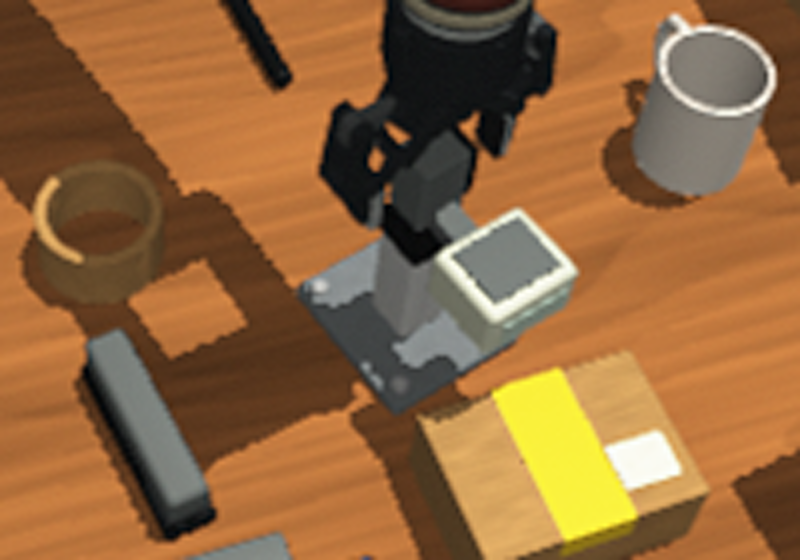

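The fingers straddle the block: inner edges at columns 168 and 380, block centred at 276. The paddle, at (213,300), sits inside the left finger. I'll close gently.

```bash
python3 -m crank '[{"offset":[0,0,0],"twist":[0,0,0]},{"offset":[0,0,0],"twist":[0,0,0]},{"offset":[0,0,0],"twist":[0,0,0]},{"offset":[0,0,0],"twist":[0,0,0]},{"offset":[0,0,0],"twist":[0,0,0]},{"offset":[0,0,0],"twist":[0,0,0]},{"offset":[0,0,0],"twist":[0,0,0]},{"offset":[0,0,0],"twist":[0,0,0]},{"offset":[0,0,0],"twist":[0,0,0]},{"offset":[0,0,0],"twist":[0,0,0]}]' 0 32
```

```text
t: 5.52
tool_pos: [0.6265, 0.1834, 0.1356]
tool_rot: [-3.109, -0.447, -0.001]
contact_force: [-2.3, -2.5, 5.3]
opening: 0.034
grip_force: 32.6
```

The paddle is in: opening is about 35 mm with 32 N of grip. I'll pull to the first stop.

```bash
python3 -m crank '[{"offset":[0,0,-0.002],"twist":[0,0,0]},{"offset":[0,0,-0.006],"twist":[0,0,0]},{"offset":[0,0,-0.011],"twist":[0,0,0]},{"offset":[0,0,-0.016],"twist":[0,0,0]},{"offset":[0,0,-0.021],"twist":[0,0,0]},{"offset":[0,0,-0.026],"twist":[0,0,0]},{"offset":[0,0,-0.031],"twist":[0,0,0]},{"offset":[0,0,-0.036],"twist":[0,0,0]},{"offset":[0,0,-0.041],"twist":[0,0,0]},{"offset":[0,0,-0.046],"twist":[0,0,0]},{"offset":[0,0,-0.050],"twist":[0,0,0]},{"offset":[0,0,-0.053],"twist":[0,0,0]}]'
python3 - <<'E'
from h import *
import cv2
s=get_image("scene")[150:290,230:430,::-1]
cv2.imwrite("pics/s3.png",cv2.resize(s,None,fx=4,fy=4,interpolation=cv2.INTER_CUBIC))
E
```

```text
t: 7.02
tool_pos: [0.6263, 0.1834, 0.1861]
tool_rot: [-3.109, -0.448, 0.0]
contact_force: [5.3, -0.5, -6.3]
opening: 0.0339
grip_force: 32.5
```

View pics/s3.png

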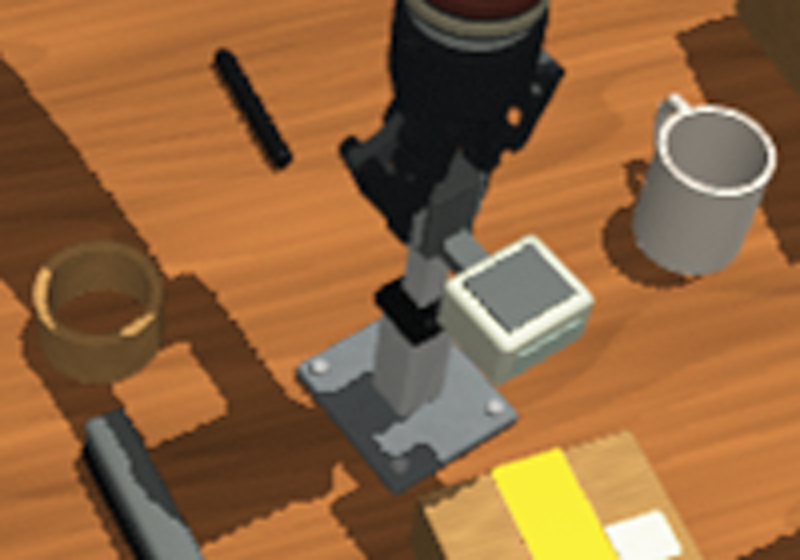

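The block at (450,215) has risen with the grip and the thin upper section is showing. I'll pull on towards the second stop.

```bash
python3 -m crank '[{"offset":[0,0,-0.003],"twist":[0,0,0]},{"offset":[0,0,-0.007],"twist":[0,0,0]},{"offset":[0,0,-0.011],"twist":[0,0,0]},{"offset":[0,0,-0.015],"twist":[0,0,0]},{"offset":[0,0,-0.020],"twist":[0,0,0]},{"offset":[0,0,-0.025],"twist":[0,0,0]},{"offset":[0,0,-0.030],"twist":[0,0,0]},{"offset":[0,0,-0.035],"twist":[0,0,0]},{"offset":[0,0,-0.040],"twist":[0,0,0]},{"offset":[0,0,-0.045],"twist":[0,0,0]},{"offset":[0,0,-0.050],"twist":[0,0,0]},{"offset":[0,0,-0.055],"twist":[0,0,0]},{"offset":[0,0,-0.059],"twist":[0,0,0]},{"offset":[0,0,-0.062],"twist":[0,0,0]},{"offset":[0,0,-0.064],"twist":[0,0,0]},{"offset":[0,0,-0.065],"twist":[0,0,0]},{"offset":[0,0,-0.065],"twist":[0,0,0]}]'
```

```text
t: 9.2
tool_pos: [0.6262, 0.1833, 0.2499]
tool_rot: [-3.109, -0.449, 0.001]
contact_force: [7.0, -0.4, -8.2]
opening: 0.0336
grip_force: 33.3
```

```bash
python3 -m crank '[{"offset":[0,0,-0.001],"twist":[0,0,0]},{"offset":[0,0,-0.002],"twist":[0,0,0]},{"offset":[0,0,-0.003],"twist":[0,0,0]},{"offset":[0,0,-0.004],"twist":[0,0,0]},{"offset":[0,0,-0.004],"twist":[0,0,0]}]'; python3 -m crank '[{"offset":[0,0,-0.0005],"twist":[0,0,0]},{"offset":[0,0,-0.001],"twist":[0,0,0]},{"offset":[0,0,-0.001],"twist":[0,0,0]}]'
```

```text
t: 9.82
tool_pos: [0.6262, 0.1833, 0.2538]
tool_rot: [3.109, 0.449, -0.002]
contact_force: [6.4, -1.6, -8.6]
opening: 0.0339
grip_force: 33.3
t: 10.2
tool_pos: [0.6262, 0.1833, 0.2547]
tool_rot: [3.109, 0.449, -0.002]
contact_force: [6.3, -1.0, -9.6]
opening: 0.0337
grip_force: 33.3
```

```bash
python3 -m crank '[{"offset":[0,0,-0.0005],"twist":[0,0,0]},{"offset":[0,0,-0.001],"twist":[0,0,0]},{"offset":[0,0,-0.001],"twist":[0,0,0]}]'; python3 -m crank '[{"offset":[0,0,-0.0005],"twist":[0,0,0]},{"offset":[0,0,-0.001],"twist":[0,0,0]},{"offset":[0,0,-0.001],"twist":[0,0,0]}]'
```

```text
t: 10.58
tool_pos: [0.6262, 0.1833, 0.2557]
tool_rot: [3.109, 0.449, -0.002]
contact_force: [6.6, -1.0, -9.9]
opening: 0.0343
grip_force: 33.3
t: 10.95
tool_pos: [0.6261, 0.1833, 0.2559]
tool_rot: [3.109, 0.449, -0.002]
contact_force: [8.1, -0.6, -11.5]
opening: 0.0336
grip_force: 33.1
```

```bash
python3 -m crank '[{"offset":[0,0,-0.0005],"twist":[0,0,0]},{"offset":[0,0,-0.001],"twist":[0,0,0]},{"offset":[0,0,-0.001],"twist":[0,0,0]},{"offset":[0,0,-0.001],"twist":[0,0,0]},{"offset":[0,0,-0.001],"twist":[0,0,0]}]'
python3 - <<'E'
from h import *
import cv2
s=get_image("scene")[130:270,230:430,::-1]
cv2.imwrite("pics/s4.png",cv2.resize(s,None,fx=4,fy=4,interpolation=cv2.INTER_CUBIC))
E
```

```text
t: 11.58
tool_pos: [0.626, 0.1833, 0.2559]
tool_rot: [3.109, 0.449, -0.004]
contact_force: [8.4, -0.8, -14.0]
opening: 0.0338
grip_force: 33.3
```

View pics/s4.png

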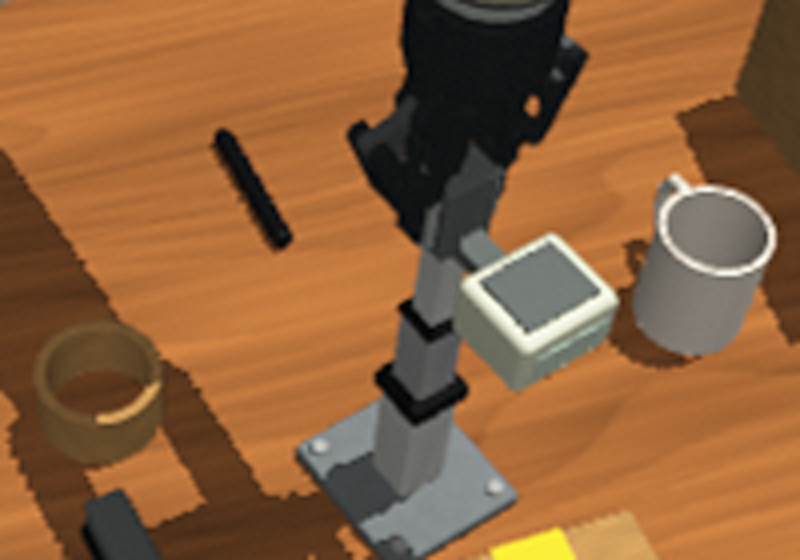

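Both sections are drawn out, with collars at (425,320) and (420,390). The tool has risen 120.3 mm and stopped while the pull keeps growing, so this is the end stop.

```bash
python3 -c "
from station import *
print(finish_job())"
```

```text
the job is handed in; nothing more can be done
None
```

I handed the job in with the scanner at the second stop: the tool had risen 120.3 mm to a rigid end, and the gripper was still squeezing the paddle at about 33 N and holding steady; the verdict was not shown.

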